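Stand the stoppered test tube in the holder on the balance

ROBOT

A 6-joint arm with a two-finger parallel gripper is mounted at the origin on a cart in front of the work surface, level with it; the furniture and walls round the work are solid. World frame = base frame: x ahead of the robot, y to its left, z up, the work surface at z = 0. Lengths are in m, angles in degrees, forces in N, time in s.
With the tool pointing down it reaches from about 0.3 to 0.775 m from the base axis. Payload 14.6 kg.
Tool frame: the origin (TCP) lies midway between the tips of the shut fingers; the grasp point (between the pads) lies 19 mm behind it; z points along the fingers, x is the direction in which the jaws open and shut, and the axes are right-handed (so a half turn about z gives the same grasp; the last joint's range is limited). The gripper opens to 85 mm and grips with 20 to 120 N. Pads are 22 mm wide; open, the fingers measure 114 mm over their backs; the gripper's body (76 mm by 85 mm) begins 54 mm behind the grasp point. The pads swing forward as they close: fully open they stand 13 mm farther back than shut.
Start: joints at [-68.388, 17.183, 87.147, -0, 75.671, -3.816], TCP at [0.236, -0.497, 0.231] pointing down, gripper open.
Joint ranges: [-173.82, 173.82], [-45.26, 126.66], [13.44, 144.39], [-59.66, 239.66], [0, 175.72], [-146.38, 146.38]. Speed limits (degrees/s): [127.2, 127.2, 147.25, 180, 180, 180].

INTERFACE

Orientations are given as a 3x3 rotation matrix whose columns are the frame's x, y, z axes.
In Python, from rig import robot, eyes gives the robot as it stands. The module is installed in compiled form; this text tells all that it offers.
- The arm moves only by the tool carry_out, never from a script. Its argument "motion" is a list of rows, each a list of 3 entries, a list of its own where there are three numbers: the shift along the tool's x, y, z in m, then the turn about the tool's z in degrees, then the finger opening in m, from 0 to 0.0854. A call has 1 to 5 rows; each row is the pose to reach, as a shift and turn from the pose measured when the call began, along the tool's axes at that moment; what a row does not reach only later rows make up. A row lasts 1/12 s, in which the tool goes at most 41.7 mm and 7.16 degrees, less where a joint would pass 70% of its speed; a pose out of reach is approached as far as the arm can. A call with a gripper value outside its range is refused whole. The fingers move at their own pace and stop on an object; "force" is the grip in N (left out, the last holds). Time passes only in rows, so rows that repeat a pose let the fingers close. It gives the time, the measured TCP pose, the force and the opening at its end, in the units of the state.
- robot.get_obs(): the state, without advancing time (a new reading comes with each control period).
- eyes.snapshot(name): name is "side" or "top"; returns a dict with "image" (400x640x3 uint8, red, green, blue), "z_map" (400x640 float32, m along the optical axis (not along the pixel's ray), 0 where there is no reading), "fx", "fy", "cx", "cy" (pixels), "R" (3x3) and "t" (3): a world point X has camera coordinates R X + t. Camera axes: x right, y down, z forward; pixel columns grow to the right and rows downward; lengths in m; the calibration is good to about 2 mm. A picture is of the moment at which its call begins.
- robot.sign_off(): hands the job in, once; it reports no verdict.
The state is a dict: "clock": time; "joint_positions": joint angles; "dq": joint speeds; "joint_efforts": joint torques, N m; "tcp_pos": TCP position; "eef_rot": TCP orientation; "wrist_force": force on the tool from outside, world axes, zero at the start; "moment": the same for the moment, N m; "gripper_width": finger opening in m.
Only numpy, scipy, OpenCV 4.12 (cv2) and the standard library are available. Lean on these libraries where they do the work, as an engineer would, in place of code of your own. Each camera call takes 0.05 s, during which the arm holds its last target.

TASK

The sample in the stoppered test tube is to be weighed. Take that tube, the only one of the three in the rack with a stopper, and drop it foot-down into the flared tube holder on the balance so that it stands in it right down on the holder's floor, and let go. Leave the two open tubes standing in the rack.

Things in the scene. Friction and masses are not known exactly. Their poses are not given: they have to be found in the camera images.
- stoppered_tube: glass test tube closed by a dark rubber stopper, 172 mm tall in all (the straight glass is 27 mm across and 151 mm long; the stopper on it is 28 mm across and 21 mm high), about 50 g, upright in one of the rack's three wells. Origin: centre of its foot, on its axis; z runs up along the tube. Grip the straight glass 120 to 145 mm above the foot.
- open_tube_a: open glass test tube without stopper, 27 mm across, 150 mm tall, upright in another well of the rack. Origin: centre of its foot, z up along the tube. To be left alone.
- open_tube_b: the second open glass test tube, same size, upright in the remaining well. Origin: centre of its foot, z up along the tube. To be left alone.
- rack: white plastic test tube rack, fixed, 70 (x) x 234 (y) x 85 mm high. Origin: centre of its underside. Three wells in a row along its y axis at -75, 0 and +75 mm: square 32 mm holes in its top plate and in a low plate that steadies the feet, which stand 6 mm above the worktop. The open tubes' rims stand 156 mm above the worktop: carry a tube over them higher than that. Free room beside the tubes along its x axis.
- balance: flat grey laboratory balance, fixed to the worktop, 210 (x) x 150 (y) x 38 mm high, display at its -x end, with a round steel pan of 120 mm and on the pan's middle a bright metal flared cup, the tube holder. Origin: centre of its underside; the holder's axis stands at x = +25 mm, y = 0 in its frame.
- holder_floor (a point): centre of the tube holder's inner floor, 50 mm above the worktop, z up along the holder. The holder's round bore is 36 mm wide from the floor to 52 mm above it, then flares to 68 mm at the mouth; a tube standing in it may lean by some degrees.
- holder_mouth (a point): centre of the tube holder's flared mouth (rim 76 mm outside), 124 mm above the worktop and 74 mm above its inner floor.

How it is judged (in metres and radians):
On the way:
1. the stoppered tube is lifted clear out of its well, its foot above the rack's top plate (z of stoppered_tube in the frame of rack above 0.088 m), for 0.1 s.
At the end, for the whole second after the job is handed in: The stoppered tube rests in the holder on the balance: foot within 15 mm of its axis and under 12 mm above its floor, leaning less than 15 degrees, slower than 30 mm/s. Both open tubes stand in their wells, moved less than 25 mm, leaning less than 15 degrees (horizontal distance between stoppered_tube and holder_floor below 0.015 m and z of stoppered_tube in the frame of holder_floor below 0.012 m and angle between each of stoppered_tube, open_tube_a, open_tube_b's own z axis and vertical below 0.26 rad and linear speed of stoppered_tube below 0.03 m/s and distance of each of open_tube_a, open_tube_b from where it was at the start of the episode below 0.025 m); the robot touches nothing.
It fails at once if an open tube is pulled up out of its well by more than 54 mm (z of any of open_tube_a, open_tube_b in the frame of rack above 0.06 m).
It also fails if it takes over 34 s, if anything falls off the work surface, if the arm or the gripper's body presses on something with over 40 N, if the wrist force passes 120 N, or if a joint passes its speed limit or range.

## Working session

There is one attempt and no reset: what is moved stays moved. The work goes in short steps, Python scripts to look and compute and a tool call to move; the robot and the scene stay as the last step left them, time stands still between calls to the robot, and variables do not carry over. Pictures are saved under pics/ and viewed, and the job is handed in when it is done.

Besides the shell and the picture viewer there is one more tool, called after ">>>" by a JSON object that holds its "method" and its "body", one argument or row to a line. carry_out: Moves the arm, as the interface text tells. Its arguments: {"type":"object","properties":{"motion":{"type":"array","items":{"type":"array"}},"force":{"type":"number"}},"required":["motion"]}

```bash
mkdir -p pics
cat > h.py <<'E'
import numpy as np, cv2
from rig import robot, eyes
def snap(n,f):
    s=eyes.snapshot(n); cv2.imwrite('pics/'+f,cv2.cvtColor(s['image'],cv2.COLOR_RGB2BGR)); np.savez('/tmp/'+n+'.npz',**s); return s
def cloud(s):
    z=s['z_map']; v,u=np.mgrid[:400,:640]
    c=np.stack([(u-s['cx'])/s['fx']*z,(v-s['cy'])/s['fy']*z,z],-1)
    w=(c-s['t'])@s['R']; w[z==0]=np.nan; return w
E
python3 - <<'E'
from h import *
for n in('side','top'):
    s=snap(n,n+'0.png'); print(n,-s['R'].T@s['t'],s['R'],s['fx'])
o=robot.get_obs();print(o)
E
```

```text
side [0.39623601 0.74111912 0.5902894 ] [[-0.98363211 -0.17868727 -0.02321058]
 [-0.08255784  0.56141783 -0.82340405]
 [ 0.16016266 -0.80801045 -0.56698064]] 401.26506207864753
top [0.41768401 0.05171148 1.01007716] [[-2.05463630e-02 -9.99780437e-01 -4.11390053e-03]
 [-9.87373153e-01  2.09374968e-02 -1.57021901e-01]
 [ 1.57073560e-01  8.35725960e-04 -9.87586552e-01]] 412.3006027449894
{'clock': 0.1, 'joint_positions': array([-6.83896781e+01,  1.72136392e+01,  8.71776412e+01, -5.96329328e-04,
        7.56718688e+01, -3.81620850e+00]), 'dq': array([ 0.0634036 , -0.02170723, -0.13280038, -0.03640519,  0.04864575,
        0.06123878]), 'joint_efforts': array([ 1.88915437e-03, -5.44375813e+01, -3.62370336e+01, -8.81374922e-05,
        3.03570574e-03,  8.53245666e-06]), 'tcp_pos': array([ 0.23605483, -0.49652184,  0.23076   ]), 'eef_rot': array([[ 4.29355473e-01, -9.03135486e-01, -4.15292836e-04],
       [-9.03134911e-01, -4.29355669e-01,  1.02097725e-03],
       [-1.10038912e-03, -6.32967109e-05, -9.99999393e-01]]), 'wrist_force': array([ 0.50950741, -0.08505869,  0.77975386]), 'moment': array([ 0.00428131,  0.04378793, -0.00277791]), 'gripper_width': 0.0853612206112948}
```

View pics/side0.png

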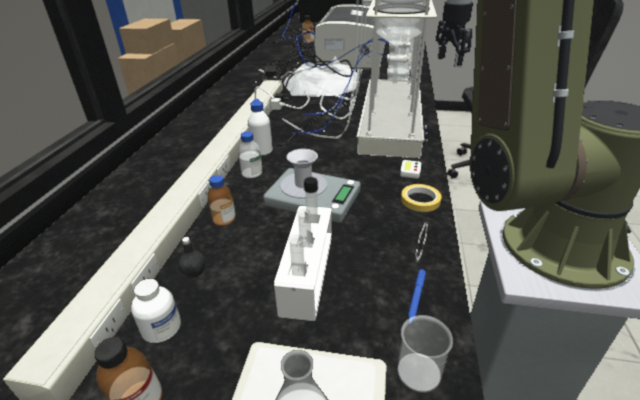

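View pics/top0.png

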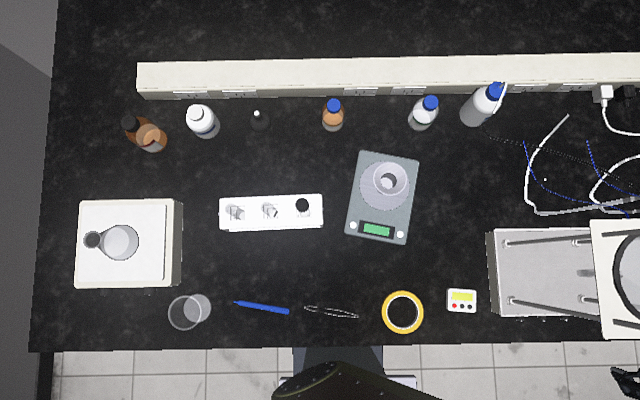

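The side view shows the dark stopper at (311,185), nearest the balance, with the holder behind it at (302,160). In the top view the stopper is at (303,204), the rack spans (219–323, 195–230), and the holder mouth is at about (388,181).

```bash
cat > m.py <<'E'
from h import *
s=dict(np.load('/tmp/top.npz')); w=cloud(s); im=s['image'].astype(int)
cam=-s['R'].T@s['t']
def proj(X): c=s['R']@np.array(X)+s['t']; return c[:2]/c[2]*s['fx']+[s['cx'],s['cy']]
def ray(u,v,z):
    d=s['R'].T@np.array([(u-s['cx'])/s['fx'],(v-s['cy'])/s['fy'],1]); return cam+d*(z-cam[2])/d[2]
sub=w[185:240,210:330].reshape(-1,3)
print('zhist',np.histogram(sub[:,2],bins=np.arange(0,.2,.01)))
p=sub[(sub[:,2]>.08)&(sub[:,2]<.09)][:,:2]
r=cv2.minAreaRect(p.astype(np.float32));print('rack',r)
st=w[190:220,285:320].reshape(-1,3); a=st[st[:,2]>.165]; print('stop',len(a),a.mean(0),a.min(0),a.max(0))
dark=(im[190:220,285:320].sum(2)<120); v,u=np.nonzero(dark); print('dark',u.mean()+285,v.mean()+190,dark.sum(),ray(u.mean()+285,v.mean()+190,.178))
h=w[150:215,355:425].reshape(-1,3); a=h[h[:,2]>.117]; print('rim',len(a),a.max(0),a.min(0)); print(cv2.minEnclosingCircle(a[:,:2].astype(np.float32)))
b=w[145:250,340:425].reshape(-1,3); b=b[(b[:,2]>.03)&(b[:,2]<.042)];print('bal',cv2.minAreaRect(b[:,:2].astype(np.float32)))
cv2.imwrite('pics/topz.png',cv2.resize(s['image'][140:250,210:430,::-1],None,fx=3.6,fy=3.6,interpolation=cv2.INTER_CUBIC))
s=dict(np.load('/tmp/side.npz')); w=cloud(s)
cv2.imwrite('pics/sidez.png',cv2.resize(s['image'][140:320,230:380,::-1],None,fx=3.3,fy=3.3,interpolation=cv2.INTER_CUBIC))
q=w[175:196,300:320].reshape(-1,3);q=q[(q[:,2]>.15)&(q[:,2]<.19)];print('side stopper',len(q),q.min(0),q.max(0))
E
python3 m.py
```

```text
zhist (array([1538,  165,  140,    9,   14,   26,   26,   59, 2438,   48,   48,
         46,   45,   52,   52,   88,    7,  136,   13]), array([0.  , 0.01, 0.02, 0.03, 0.04, 0.05, 0.06, 0.07, 0.08, 0.09, 0.1 ,
       0.11, 0.12, 0.13, 0.14, 0.15, 0.16, 0.17, 0.18, 0.19]))
rack ((0.5325565934181213, 0.16795068979263306), (0.07064151018857956, 0.23584923148155212), 1.3672871589660645)
stop 152 [0.53341571 0.09178051 0.17722201] [0.52079118 0.07869755 0.16505658] [0.54789237 0.10553826 0.18151812]
dark 305.57142857142856 197.42857142857142 14 [0.54799436 0.08337799 0.178     ]
rim 356 [ 0.62993337 -0.06219634  0.12722085] [ 0.55775672 -0.13544149  0.11703394]
((0.5939072966575623, -0.09922750294208527), 0.037451084703207016)
bal ((0.5695380568504333, -0.09335947036743164), (0.1499233990907669, 0.2096526175737381), 77.45501708984375)
side stopper 245 [0.5220646  0.07843804 0.15010363] [0.54918719 0.10824165 0.18150814]
```

Run:
```python
from h import *
for n in('top','side'):
    s=dict(np.load(f'/tmp/{n}.npz')); w=cloud(s).reshape(-1,3)
    for y in np.arange(-.7,-.1,.05):
        a=w[(w[:,1]>y)&(w[:,1]<y+.05)&(w[:,2]>.06)&(w[:,2]<.6)&(w[:,0]>.1)&(w[:,0]<.62)]
        if len(a): print(n,round(y,2),len(a),a.min(0).round(3),a.max(0).round(3))
R=robot.get_obs()['eef_rot']; p=robot.get_obs()['tcp_pos']
for t in [(.30,-.2,.27),(.534,.093,.26)]: print(R.T@(np.array(t)-p))
```

```text
top -0.65 42 [ 0.547 -0.635  0.06 ] [ 0.581 -0.622  0.12 ]
top -0.6 351 [ 0.291 -0.599  0.06 ] [ 0.522 -0.55   0.209]
top -0.55 1764 [ 0.291 -0.55   0.06 ] [ 0.521 -0.5    0.258]
top -0.5 1884 [ 0.214 -0.5    0.06 ] [ 0.579 -0.45   0.31 ]
top -0.45 2814 [ 0.192 -0.45   0.06 ] [ 0.521 -0.4    0.415]
top -0.4 7516 [ 0.29 -0.4   0.06] [ 0.502 -0.35   0.47 ]
top -0.35 836 [ 0.291 -0.35   0.061] [ 0.483 -0.336  0.398]
top -0.15 385 [ 0.558 -0.135  0.06 ] [ 0.62  -0.1    0.127]
side -0.7 489 [ 0.294 -0.7    0.065] [ 0.536 -0.65   0.278]
side -0.65 292 [ 0.292 -0.65   0.062] [ 0.581 -0.6    0.281]
side -0.6 566 [ 0.262 -0.6    0.065] [ 0.524 -0.55   0.402]
side -0.55 1100 [ 0.202 -0.55   0.065] [ 0.524 -0.5    0.407]
side -0.5 1420 [ 0.201 -0.5    0.063] [ 0.582 -0.45   0.415]
side -0.45 1732 [ 0.195 -0.45   0.064] [ 0.523 -0.4    0.424]
side -0.4 2797 [ 0.294 -0.4    0.064] [ 0.504 -0.35   0.43 ]
side -0.35 357 [ 0.292 -0.35   0.06 ] [ 0.486 -0.333  0.399]
side -0.15 272 [ 0.56  -0.136  0.095] [ 0.62  -0.101  0.128]
[-0.2403872  -0.18506697 -0.03896379]
[-0.40452554 -0.52220125 -0.02876183]
```

View pics/topz.png

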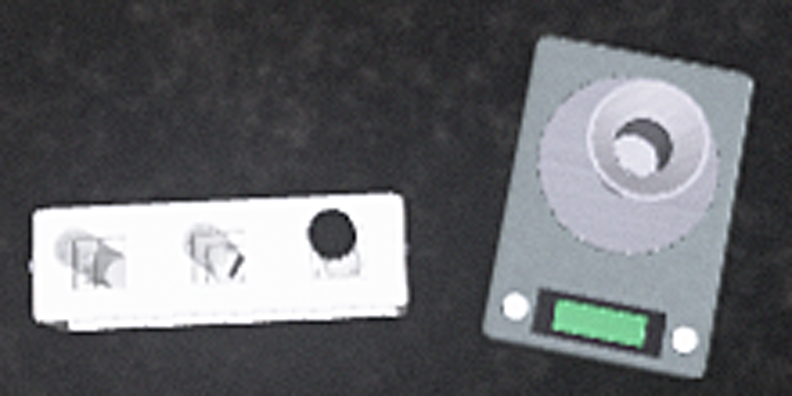

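View pics/sidez.png

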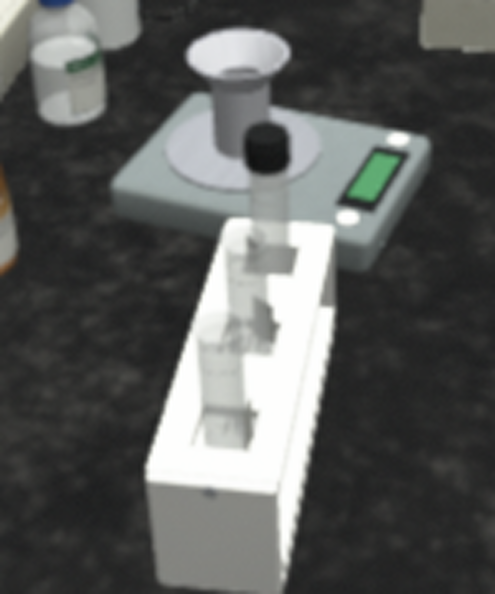

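The scene is clear: the stoppered tube is at about (0.534, 0.093) and the holder axis at (0.594, -0.099). A tall apparatus occupies x > 0.29, y < -0.33, so I'll first leave to the left with x kept low.

>>> {"method": "carry_out", "body": {
  "motion": [
    [[-0.036, -0.01, -0.005], 0, 0.085],
    [[-0.072, -0.02, -0.01], 0, 0.085],
    [[-0.108, -0.03, -0.015], 0, 0.085],
    [[-0.144, -0.04, -0.02], 0, 0.085],
    [[-0.176, -0.06, -0.03], 0, 0.085]
  ]
}}

```text
clock: 0.52
tcp_pos: [0.2133, -0.3099, 0.26]
eef_rot: [[0.428, -0.904, -0.002], [-0.904, -0.428, 0.003], [-0.003, 0.0, -1.0]]
wrist_force: [0.1, 0.5, 0.1]
gripper_width: 0.085
```

```bash
cat > rel.py <<'E'
from h import *
import sys
def rel(t,yaw=None):
    o=robot.get_obs();R=o['eef_rot'];p=o['tcp_pos'];cy=np.degrees(np.arctan2(R[1,0],R[0,0]))
    print('t',o['clock'],'p',p.round(4),'yaw',cy.round(2),'F',o['wrist_force'].round(2),'w',round(o['gripper_width'],4),'q',o['joint_positions'].round(1),'tilt',R[:,2].round(4))
    print('rel',(R.T@(np.array(t)-p)).round(4),'turn',None if yaw is None else round(cy-yaw,2))
if __name__=='__main__':
    a=[float(x) for x in sys.argv[1:]]; rel(a[:3],a[3])
E
python3 rel.py .534 .093 .25 1.4
```

```text
t 0.5167 p [ 0.2133 -0.3099  0.26  ] yaw -64.64 F [0.08 0.48 0.09] w 0.085 q [-61.   -7.1 109.7  -0.   77.6   3.6] tilt [-0.0016  0.0027 -1.    ]
rel [-0.2267 -0.4623  0.0106] turn -66.04
```

>>> {"method": "carry_out", "body": {
  "motion": [
    [[-0.018, -0.036, 0.0], -6.6, 0.085],
    [[-0.036, -0.072, 0.0], -13.2, 0.085],
    [[-0.054, -0.108, 0.0], -19.8, 0.085],
    [[-0.072, -0.144, 0.0], -26.4, 0.085],
    [[-0.09, -0.18, 0.0], -33, 0.085]
  ]
}}

```text
clock: 0.93
tcp_pos: [0.338, -0.1496, 0.2604]
eef_rot: [[0.854, -0.52, -0.001], [-0.52, -0.854, 0.002], [-0.002, -0.001, -1.0]]
wrist_force: [1.3, -1.2, 0.5]
gripper_width: 0.085
```

```bash
python3 rel.py .534 .093 .25 1.4
```

```text
t 0.9333 p [ 0.338  -0.1496  0.2604] yaw -31.33 F [ 1.27 -1.24  0.55] w 0.085 q [-2.960e+01 -8.100e+00  1.105e+02  1.000e-01  7.770e+01  1.700e+00] tilt [-0.0011  0.0024 -1.    ]
rel [ 0.0413 -0.3091  0.0108] turn -32.73
```

>>> {"method": "carry_out", "body": {
  "motion": [
    [[0.005, -0.039, 0.0], -6.6, 0.085],
    [[0.01, -0.078, 0.0], -13.2, 0.085],
    [[0.015, -0.117, 0.0], -19.8, 0.085],
    [[0.02, -0.156, 0.0], -26.4, 0.085],
    [[0.025, -0.195, 0.0], -32.7, 0.085]
  ]
}}

```text
clock: 1.35
tcp_pos: [0.4615, 0.0061, 0.2605]
eef_rot: [[1.0, 0.03, -0.001], [0.03, -1.0, 0.002], [-0.001, -0.002, -1.0]]
wrist_force: [0.5, -0.9, 0.4]
gripper_width: 0.0847
```

```bash
python3 rel.py .534 .093 .25 1.4
```

```text
t 1.35 p [0.4615 0.0061 0.2605] yaw 1.73 F [ 0.53 -0.93  0.38] w 0.0847 q [-3.9  4.5 98.3  0.1 77.3 -5.6] tilt [-0.0011  0.0024 -1.    ]
rel [ 0.0751 -0.0846  0.0106] turn 0.33
```

>>> {"method": "carry_out", "body": {
  "motion": [
    [[0.025, -0.028, 0.0], 0, 0.085],
    [[0.05, -0.056, 0.0], 0.3, 0.085],
    [[0.0751, -0.0846, 0.0], 0.3, 0.085],
    [[0.0751, -0.0846, 0.01], 0.3, 0.085],
    [[0.0751, -0.0846, 0.01], 0.3, 0.085]
  ]
}}

```text
clock: 1.77
tcp_pos: [0.5338, 0.094, 0.248]
eef_rot: [[1.0, 0.027, -0.005], [0.027, -1.0, 0.002], [-0.005, -0.002, -1.0]]
wrist_force: [-0.5, -0.5, -0.9]
gripper_width: 0.085
```

```bash
python3 rel.py .534 .093 .116 1.4; python3 -c "
from h import *
snap('top','top1.png');snap('side','side1.png')"
```

```text
t 1.7667 p [0.5338 0.094  0.248 ] yaw 1.56 F [-0.53 -0.45 -0.88] w 0.085 q [ 6.1 15.6 87.   0.1 77.8  4.5] tilt [-0.0051  0.0019 -1.    ]
rel [0.0009 0.0013 0.132 ] turn 0.16
```

View pics/side1.png

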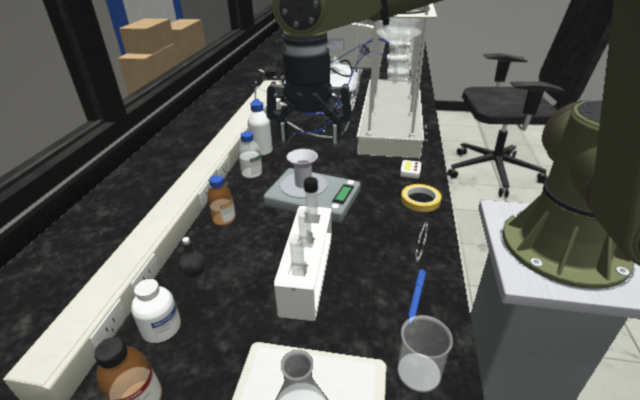

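The gripper (fingers at columns 282–347, tips near row 140) sits centred above the stopper at (311,185). I'll descend next.

>>> {"method": "carry_out", "body": {
  "motion": [
    [[0.001, 0.001, 0.035], 0, 0.085],
    [[0.001, 0.001, 0.07], 0, 0.085],
    [[0.001, 0.001, 0.105], 0, 0.085],
    [[0.001, 0.001, 0.132], 0, 0.085],
    [[0.001, 0.001, 0.132], 0, 0.085]
  ]
}}

```text
clock: 2.28
tcp_pos: [0.5315, 0.0905, 0.114]
eef_rot: [[1.0, 0.023, -0.01], [0.023, -1.0, 0.001], [-0.01, -0.001, -1.0]]
wrist_force: [-0.1, -0.4, -0.4]
gripper_width: 0.0851
```

```bash
python3 rel.py .534 .093 .116 1.4; python3 -c "
from h import *
s=snap('side','side2.png')
cv2.imwrite('pics/s2z.png',cv2.resize(s['image'][100:330,230:400,::-1],None,fx=2.6,fy=2.6,interpolation=cv2.INTER_CUBIC))"
```

```text
t 2.2833 p [0.5315 0.0905 0.114 ] yaw 1.34 F [-0.15 -0.42 -0.39] w 0.0851 q [ 5.7 23.4 95.5  0.1 61.7  4.3] tilt [-0.01    0.0013 -0.9999]
rel [ 0.0025 -0.0025 -0.002 ] turn -0.06
```

View pics/s2z.png

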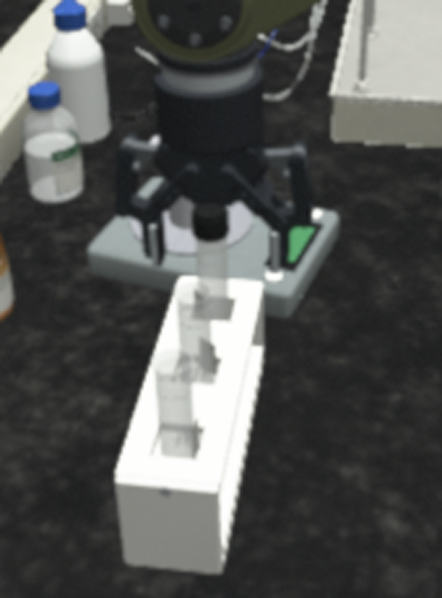

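The fingers straddle the stoppered tube, stopper just under the palm. I'll recentre, then close.

>>> {"method": "carry_out", "body": {
  "motion": [
    [[0.0025, -0.0025, -0.002], 0, 0.085],
    [[0.0025, -0.0025, -0.002], 0, 0.05],
    [[0.0025, -0.0025, -0.002], 0, 0.02],
    [[0.0025, -0.0025, -0.002], 0, 0.01],
    [[0.0025, -0.0025, -0.002], 0, 0.01]
  ],
  "force": 40
}}

```text
clock: 2.75
tcp_pos: [0.5357, 0.0934, 0.1201]
eef_rot: [[1.0, 0.024, -0.005], [0.024, -1.0, 0.002], [-0.005, -0.002, -1.0]]
wrist_force: [-0.4, 0.3, 0.2]
gripper_width: 0.0382
```

>>> {"method": "carry_out", "body": {
  "motion": [
    [[0, 0, 0], 0, 0.01],
    [[0, 0, 0], 0, 0.01],
    [[0, 0, 0], 0, 0.01],
    [[0, 0, 0], 0, 0.01]
  ]
}}

```text
clock: 3.08
tcp_pos: [0.5358, 0.0934, 0.1204]
eef_rot: [[1.0, 0.024, -0.004], [0.024, -1.0, 0.002], [-0.004, -0.002, -1.0]]
wrist_force: [-0.8, -0.5, 3.9]
gripper_width: 0.0261
```

```bash
python3 rel.py .534 .093 .23 1.4
```

```text
t 3.0833 p [0.5358 0.0934 0.1204] yaw 1.36 F [-0.81 -0.51  3.9 ] w 0.0261 q [ 6.  23.3 94.7  0.1 62.3  4.5] tilt [-0.0045  0.0018 -1.    ]
rel [-2.300e-03  1.000e-04 -1.096e-01] turn -0.04
```

>>> {"method": "carry_out", "body": {
  "motion": [
    [[0, 0, -0.015], 0, 0.01],
    [[0, 0, -0.04], 0, 0.01],
    [[0, 0, -0.07], 0, 0.01],
    [[0, 0, -0.1], 0, 0.01],
    [[0, 0, -0.13], 0, 0.01]
  ]
}}

```text
clock: 3.5
tcp_pos: [0.5361, 0.0931, 0.2516]
eef_rot: [[1.0, 0.024, -0.005], [0.024, -1.0, 0.002], [-0.005, -0.002, -1.0]]
wrist_force: [0.6, -0.5, -1.0]
gripper_width: 0.0259
```

>>> {"method": "carry_out", "body": {
  "motion": [
    [[0, 0, -0.02], 0, 0.01],
    [[0, 0, -0.03], 0, 0.01],
    [[0, 0, -0.03], 0, 0.01],
    [[0, 0, -0.03], 0, 0.01]
  ]
}}

```text
clock: 3.83
tcp_pos: [0.5361, 0.093, 0.2804]
eef_rot: [[1.0, 0.024, -0.006], [0.024, -1.0, 0.002], [-0.006, -0.002, -1.0]]
wrist_force: [0.9, 0.4, -0.6]
gripper_width: 0.0258
```

```bash
python3 rel.py .594 -.0993 .28 1.4; python3 -c "
from h import *
s=snap('side','side3.png')
cv2.imwrite('pics/s3z.png',cv2.resize(s['image'][60:330,230:400,::-1],None,fx=2.2,fy=2.2,interpolation=cv2.INTER_CUBIC))"
```

```text
t 3.8333 p [0.5361 0.093  0.2804] yaw 1.35 F [ 0.9   0.37 -0.63] w 0.0258 q [ 5.9 14.7 83.8  0.1 81.9  4.6] tilt [-0.0062  0.0016 -1.    ]
rel [ 0.0534  0.1936 -0.0003] turn -0.05
```

View pics/s3z.png

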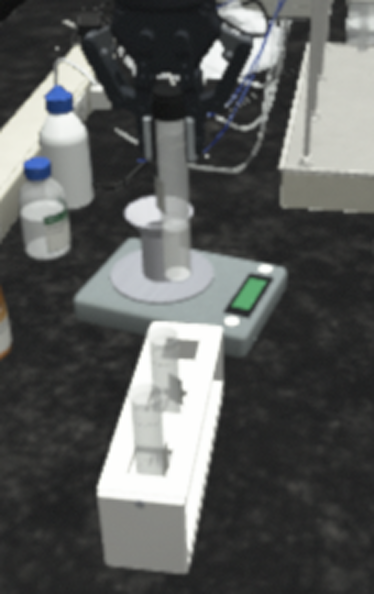

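The tube hangs upright from the fingers, clear of the rack, and both open tubes are still in place. I'll carry it slowly to avoid swing.

>>> {"method": "carry_out", "body": {
  "motion": [
    [[0.005, 0.018, 0], 0, 0.01],
    [[0.013, 0.048, 0], 0, 0.01],
    [[0.022, 0.08, 0], 0, 0.01],
    [[0.031, 0.112, 0], 0, 0.01],
    [[0.039, 0.142, 0], 0, 0.01]
  ]
}}

```text
clock: 4.3
tcp_pos: [0.5781, -0.0497, 0.2771]
eef_rot: [[1.0, 0.024, -0.011], [0.024, -1.0, 0.002], [-0.011, -0.002, -1.0]]
wrist_force: [0.8, -0.3, -1.4]
gripper_width: 0.0265
```

```bash
python3 rel.py .594 -.0993 .28 1.4
```

```text
t 4.3 p [ 0.5781 -0.0497  0.2771] yaw 1.36 F [ 0.76 -0.28 -1.42] w 0.0265 q [-8.5 19.7 77.7  0.  83.2 -9.9] tilt [-0.0105  0.0019 -0.9999]
rel [ 0.0147  0.05   -0.0032] turn -0.04
```

>>> {"method": "carry_out", "body": {
  "motion": [
    [[0.008, 0.025, -0.003], 0, 0.01],
    [[0.013, 0.042, -0.003], 0, 0.01],
    [[0.0147, 0.05, -0.003], 0, 0.01],
    [[0.0147, 0.05, -0.003], 0, 0.01],
    [[0.0147, 0.05, -0.003], 0, 0.01]
  ]
}}

```text
clock: 4.72
tcp_pos: [0.5937, -0.0987, 0.2787]
eef_rot: [[1.0, 0.024, -0.012], [0.024, -1.0, 0.002], [-0.012, -0.003, -1.0]]
wrist_force: [-0.5, -0.1, -0.7]
gripper_width: 0.026
```

```bash
python3 rel.py .594 -.0993 .164 1.4
cat > tube.py <<'E'
from h import *
import sys
k=sys.argv[1]
for n in('side','top'):
    s=snap(n,n+k+'.png'); w=cloud(s).reshape(-1,3)
    m=(abs(w[:,0]-.594)<.035)&(abs(w[:,1]+.0993)<.03)
    if n=='side':
        cv2.imwrite(f'pics/z{k}.png',cv2.resize(s['image'][30:230,230:400,::-1],None,fx=3,fy=3,interpolation=cv2.INTER_CUBIC))
        for z in np.arange(.13,.25,.015):
            a=w[m&(abs(w[:,2]-z)<.0075)]
            if len(a)>3: print(round(z,3),len(a),'x',a[:,0].min().round(4),a[:,0].max().round(4),'mid',(a[:,0].min()+a[:,0].max()).round(4)/2,'ymax',a[:,1].max().round(4))
E
python3 tube.py 4
```

```text
t 4.7167 p [ 0.5937 -0.0987  0.2787] yaw 1.35 F [-0.53 -0.12 -0.72] w 0.026 q [-12.9  22.7  73.6  -0.   84.5 -14.3] tilt [-0.0122  0.0025 -0.9999]
rel [0.0017 0.0009 0.1147] turn -0.05
0.13 73 x 0.5594 0.6289 mid 0.59415 ymax -0.0696
0.175 55 x 0.582 0.6032 mid 0.5926 ymax -0.0851
0.19 68 x 0.5816 0.606 mid 0.5938 ymax -0.0867
0.205 64 x 0.5811 0.6041 mid 0.59255 ymax -0.0871
0.22 69 x 0.5816 0.606 mid 0.5938 ymax -0.0851
0.235 70 x 0.5819 0.6073 mid 0.5946 ymax -0.0858
```

View pics/z4.png

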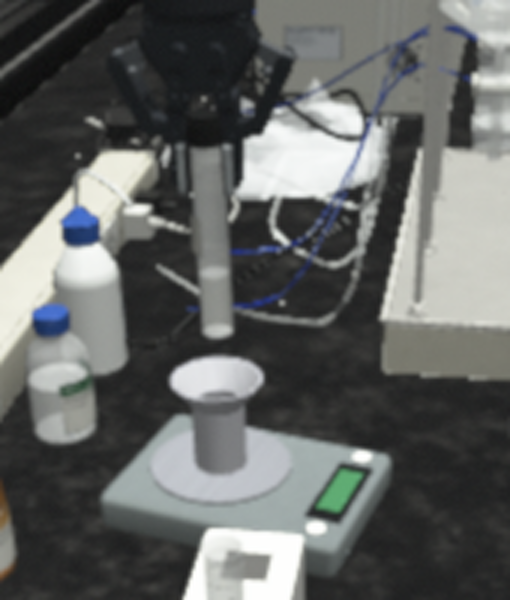

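View pics/top4.png

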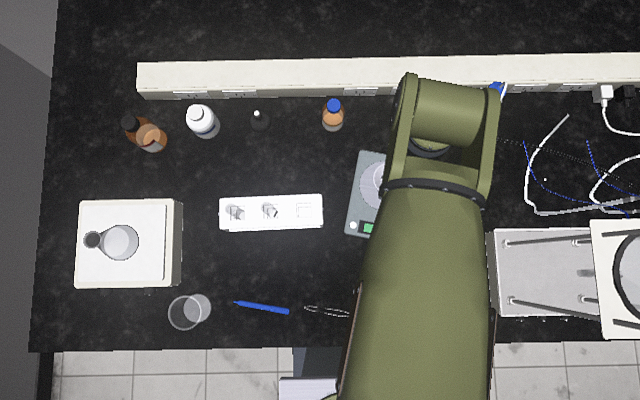

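The tube hangs right above the holder: in the crop the foot is at (217,332) and the mouth at (217,380). Side depth puts its axis at about (0.593, -0.0995). I'll lower it in stages.

>>> {"method": "carry_out", "body": {
  "motion": [
    [[0.0004, 0.0005, 0.015], 0, 0.01],
    [[0.0008, 0.0007, 0.03], 0, 0.01],
    [[0.001, 0.0008, 0.045], 0, 0.01],
    [[0.001, 0.0008, 0.053], 0, 0.01],
    [[0.001, 0.0008, 0.053], 0, 0.01]
  ]
}}

```text
clock: 5.23
tcp_pos: [0.5936, -0.0977, 0.2249]
eef_rot: [[1.0, 0.026, -0.014], [0.026, -1.0, 0.003], [-0.014, -0.003, -1.0]]
wrist_force: [0.1, 0.6, -1.0]
gripper_width: 0.0261
```

```bash
python3 rel.py .594 -.0993 .166 1.4;python3 tube.py 5
```

```text
t 5.2333 p [ 0.5936 -0.0977  0.2249] yaw 1.49 F [ 0.12  0.64 -1.02] w 0.0261 q [-12.8  24.5  78.1  -0.   78.2 -14.3] tilt [-0.0137  0.0028 -0.9999]
rel [0.0012 0.0018 0.0589] turn 0.09
0.13 120 x 0.5595 0.6288 mid 0.59415 ymax -0.0706
0.145 63 x 0.5804 0.6048 mid 0.59265 ymax -0.0845
0.16 60 x 0.5814 0.6042 mid 0.59275 ymax -0.0855
0.175 59 x 0.5818 0.6078 mid 0.5948 ymax -0.0844
0.19 73 x 0.5816 0.6072 mid 0.5944 ymax -0.0844
0.205 72 x 0.5814 0.6095 mid 0.5955 ymax -0.0853
0.22 68 x 0.5825 0.606 mid 0.59425 ymax -0.0848
0.235 130 x 0.5688 0.6203 mid 0.59455 ymax -0.0839
```

View pics/z5.png

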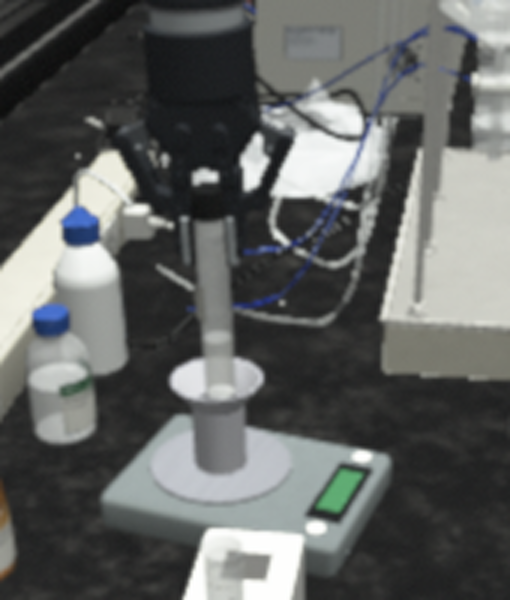

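The foot is in the flare, centred. I'll correct by 1–2 mm and keep lowering.

>>> {"method": "carry_out", "body": {
  "motion": [
    [[0.0015, 0.0018, 0.008], 0, 0.01],
    [[0.002, 0.0018, 0.018], 0, 0.01],
    [[0.002, 0.0018, 0.028], 0, 0.01],
    [[0.002, 0.0018, 0.036], 0, 0.01],
    [[0.002, 0.0018, 0.036], 0, 0.01]
  ]
}}

```text
clock: 5.75
tcp_pos: [0.5952, -0.0997, 0.1887]
eef_rot: [[1.0, 0.025, -0.014], [0.025, -1.0, 0.003], [-0.014, -0.003, -1.0]]
wrist_force: [-0.7, 0.3, -1.1]
gripper_width: 0.0262
```

```bash
python3 rel.py .5945 -.0993 .166 1.4
```

```text
t 5.75 p [ 0.5952 -0.0997  0.1887] yaw 1.46 F [-0.65  0.32 -1.1 ] w 0.0262 q [-13.   26.4  80.2  -0.   74.1 -14.4] tilt [-0.0139  0.0028 -0.9999]
rel [-0.0004 -0.0004  0.0227] turn 0.06
```

Foot is at about 0.074, inside the bore with no contact force. I'll continue to just above the floor.

>>> {"method": "carry_out", "body": {
  "motion": [
    [[0, 0, 0.008], 0, 0.01],
    [[0, 0, 0.016], 0, 0.01],
    [[0, 0, 0.021], 0, 0.01],
    [[0, 0, 0.022], 0, 0.01],
    [[0, 0, 0.022], 0, 0.01]
  ]
}}

```text
clock: 6.17
tcp_pos: [0.5949, -0.0997, 0.1663]
eef_rot: [[1.0, 0.025, -0.014], [0.026, -1.0, 0.003], [-0.014, -0.003, -1.0]]
wrist_force: [-0.1, 0.5, -0.5]
gripper_width: 0.0263
```

```bash
python3 rel.py .5945 -.0993 .166 1.4;python3 tube.py 6
```

```text
t 6.1667 p [ 0.5949 -0.0997  0.1663] yaw 1.46 F [-0.14  0.52 -0.45] w 0.0263 q [-13.   27.6  81.6  -0.   71.6 -14.4] tilt [-0.0144  0.003  -0.9999]
rel [-0.0003 -0.0004  0.0003] turn 0.06
0.13 123 x 0.5598 0.6288 mid 0.59435 ymax -0.0698
0.145 65 x 0.5828 0.6108 mid 0.5968 ymax -0.0866
0.16 64 x 0.5829 0.6093 mid 0.59615 ymax -0.0876
0.175 105 x 0.57 0.6223 mid 0.59615 ymax -0.0868
0.19 136 x 0.5692 0.6219 mid 0.5956 ymax -0.0869
0.205 137 x 0.5639 0.6272 mid 0.59555 ymax -0.0861
0.22 219 x 0.5605 0.6289 mid 0.5947 ymax -0.0843
0.235 93 x 0.5591 0.6195 mid 0.5893 ymax -0.081
```

View pics/z6.png

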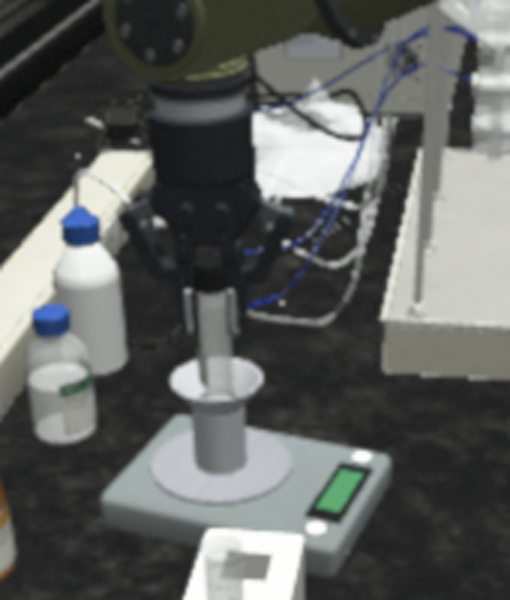

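The tube is down the bore, foot about 2 mm above the floor. I'll ease down 2 mm and release.

>>> {"method": "carry_out", "body": {
  "motion": [
    [[0, 0, 0.002], 0, 0.01],
    [[0, 0, 0.002], 0, 0.01],
    [[0, 0, 0.002], 0, 0.035],
    [[0, 0, 0.002], 0, 0.05],
    [[0, 0, 0.002], 0, 0.085]
  ]
}}

```text
clock: 6.68
tcp_pos: [0.5951, -0.0997, 0.1652]
eef_rot: [[1.0, 0.025, -0.013], [0.025, -1.0, 0.003], [-0.013, -0.003, -1.0]]
wrist_force: [0.7, -0.9, 0.7]
gripper_width: 0.0579
```

>>> {"method": "carry_out", "body": {
  "motion": [
    [[0, 0, 0], 0, 0.085],
    [[0, 0, 0], 0, 0.085],
    [[0, 0, 0], 0, 0.085],
    [[0, 0, 0], 0, 0.085],
    [[0, 0, 0], 0, 0.085]
  ]
}}

```text
clock: 7.1
tcp_pos: [0.5951, -0.0997, 0.1652]
eef_rot: [[1.0, 0.025, -0.013], [0.025, -1.0, 0.003], [-0.013, -0.003, -1.0]]
wrist_force: [0.5, 1.1, -0.2]
gripper_width: 0.0849
```

```bash
python3 rel.py .5945 -.0993 .29 1.4;python3 tube.py 7
```

```text
t 7.1 p [ 0.5951 -0.0997  0.1652] yaw 1.46 F [ 0.49  1.05 -0.19] w 0.0849 q [-13.   27.7  81.7  -0.   71.4 -14.4] tilt [-0.0131  0.0026 -0.9999]
rel [-0.0022 -0.0008 -0.1248] turn 0.06
0.13 138 x 0.5599 0.6289 mid 0.5944 ymax -0.0695
0.145 67 x 0.5788 0.6063 mid 0.59255 ymax -0.0864
0.16 62 x 0.5785 0.6022 mid 0.59035 ymax -0.0872
0.175 57 x 0.5787 0.6011 mid 0.58985 ymax -0.0864
0.19 63 x 0.5789 0.6003 mid 0.5896 ymax -0.0861
0.205 67 x 0.5766 0.6016 mid 0.5891 ymax -0.0861
0.22 99 x 0.5764 0.6044 mid 0.5904 ymax -0.0862
0.235 28 x 0.5591 0.627 mid 0.59305 ymax -0.082
```

View pics/z7.png

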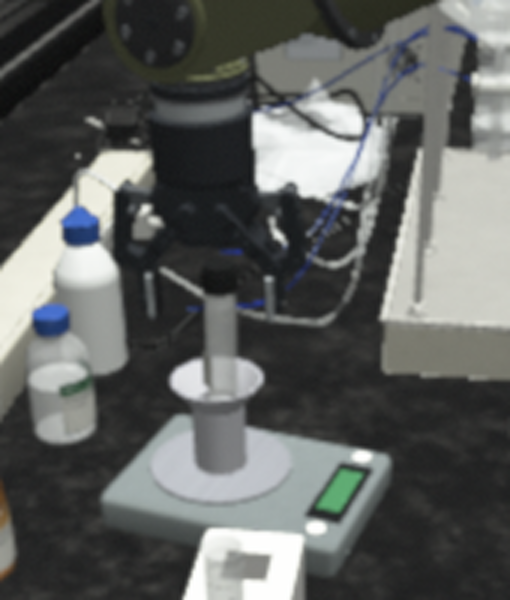

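The tube stands free in the holder with the fingers well open on both sides. I'll retreat straight up.

>>> {"method": "carry_out", "body": {
  "motion": [
    [[-0.002, -0.001, -0.02], 0, 0.085],
    [[-0.003, -0.001, -0.05], 0, 0.085],
    [[-0.003, -0.001, -0.08], 0, 0.085],
    [[-0.003, -0.001, -0.11], 0, 0.085],
    [[-0.003, -0.001, -0.13], 0, 0.085]
  ]
}}

```text
clock: 7.62
tcp_pos: [0.5941, -0.0992, 0.2985]
eef_rot: [[1.0, 0.025, -0.01], [0.026, -1.0, 0.002], [-0.01, -0.002, -1.0]]
wrist_force: [-0.4, 0.8, 0.4]
gripper_width: 0.085
```

>>> {"method": "carry_out", "body": {
  "motion": [
    [[-0.03, 0, 0], 0, 0.085],
    [[-0.06, 0, 0], 0, 0.085],
    [[-0.09, 0, 0], 0, 0.085],
    [[-0.12, 0, 0], 0, 0.085],
    [[-0.15, 0, 0], 0, 0.085]
  ]
}}

```text
clock: 8.03
tcp_pos: [0.4426, -0.1029, 0.2999]
eef_rot: [[1.0, 0.026, -0.01], [0.026, -1.0, 0.002], [-0.01, -0.002, -1.0]]
wrist_force: [0.3, -0.7, 1.4]
gripper_width: 0.0848
```

>>> {"method": "carry_out", "body": {
  "motion": [
    [[-0.03, 0, 0], 0, 0.085],
    [[-0.06, 0, 0], 0, 0.085],
    [[-0.06, 0, 0], 0, 0.085],
    [[-0.06, 0, 0], 0, 0.085],
    [[-0.06, 0, 0], 0, 0.085]
  ]
}}

```text
clock: 8.45
tcp_pos: [0.3831, -0.1045, 0.3008]
eef_rot: [[1.0, 0.025, -0.009], [0.025, -1.0, 0.002], [-0.009, -0.002, -1.0]]
wrist_force: [-0.2, 1.0, 0.5]
gripper_width: 0.0847
```

```bash
python3 rel.py .5945 -.0993 .29 1.4;python3 tube.py 8
python3 - <<'E'
from h import *
s=dict(np.load('/tmp/side.npz'));w=cloud(s).reshape(-1,3)
m=(abs(w[:,0]-.594)<.035)&(abs(w[:,1]+.0993)<.035)&(w[:,2]>.2);print('stopper top',np.sort(w[m][:,2])[-5:])
s=dict(np.load('/tmp/top.npz'));w=cloud(s).reshape(-1,3)
a=w[(abs(w[:,0]-.594)<.035)&(abs(w[:,1]+.0993)<.035)&(w[:,2]>.205)&(w[:,2]<.24)];print(len(a),(a.max(0)+a.min(0))/2,a.max(0))
E
```

```text
t 8.45 p [ 0.3831 -0.1045  0.3008] yaw 1.46 F [-0.19  0.99  0.47] w 0.0847 q [-2.050e+01 -5.500e+00  1.029e+02 -1.000e-01  8.320e+01 -2.190e+01] tilt [-0.0091  0.0017 -1.    ]
rel [2.116e-01 2.000e-04 8.900e-03] turn 0.06
0.13 130 x 0.56 0.6288 mid 0.5944 ymax -0.0699
0.145 65 x 0.5804 0.6088 mid 0.59465 ymax -0.0849
0.16 65 x 0.5802 0.6049 mid 0.5925 ymax -0.0869
0.175 63 x 0.5803 0.6039 mid 0.5921 ymax -0.0867
0.19 63 x 0.5797 0.6029 mid 0.5913 ymax -0.0866
0.205 66 x 0.5788 0.6035 mid 0.59115 ymax -0.0842
0.22 98 x 0.5785 0.6056 mid 0.592 ymax -0.0844
stopper top [0.22504747 0.22520349 0.22534417 0.22594973 0.22615898]
177 [ 0.58903802 -0.10017779  0.21568214] [ 0.60248354 -0.08648571  0.22576583]
```

View pics/top8.png

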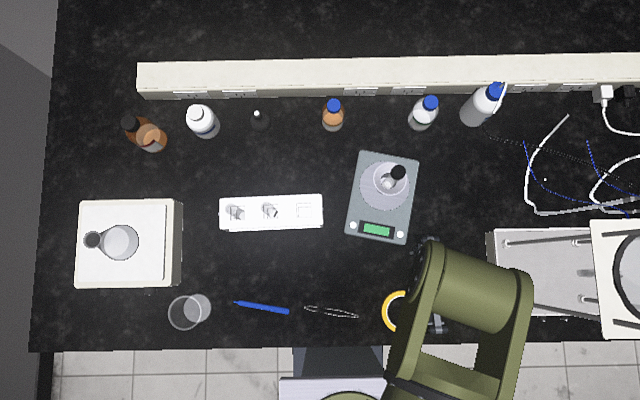

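View pics/side8.png

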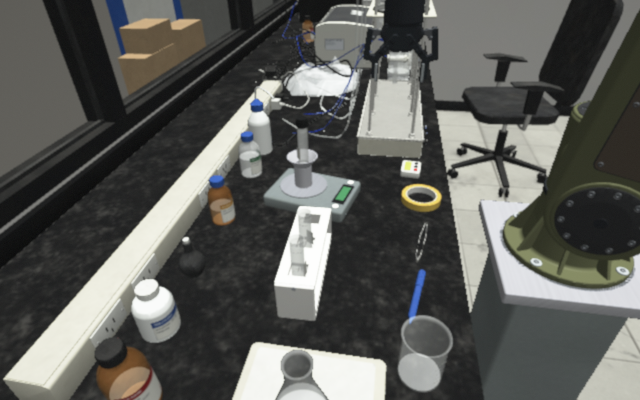

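The stopper top reads 0.2255 with a known camera bias of +3.5 mm, so about 0.222: the foot is on the floor. Its lean is about 1°. The position changed by ~2 mm since release, so I'll wait briefly and check that it has settled.

>>> {"method": "carry_out", "body": {
  "motion": [
    [[0, 0, 0], 0, 0.085],
    [[0, 0, 0], 0, 0.085],
    [[0, 0, 0], 0, 0.085],
    [[0, 0, 0], 0, 0.085],
    [[0, 0, 0], 0, 0.085]
  ]
}}

```text
clock: 8.97
tcp_pos: [0.3834, -0.1044, 0.3003]
eef_rot: [[1.0, 0.026, -0.01], [0.026, -1.0, 0.002], [-0.01, -0.002, -1.0]]
wrist_force: [0.3, -0.7, 0.1]
gripper_width: 0.0851
```

```bash
python3 tube.py 9; python3 tube.py 10
python3 - <<'E'
from h import *
a=cv2.imread('pics/top0.png').astype(int);b=cv2.imread('pics/top10.png').astype(int)
print('open tubes img diff',abs(a-b)[190:235,215:285].max())
E
```

```text
0.13 126 x 0.5592 0.629 mid 0.5941 ymax -0.0694
0.145 64 x 0.5811 0.6084 mid 0.59475 ymax -0.0864
0.16 58 x 0.5822 0.6043 mid 0.59325 ymax -0.0859
0.175 63 x 0.5821 0.6068 mid 0.59445 ymax -0.0864
0.19 68 x 0.5815 0.6054 mid 0.59345 ymax -0.0873
0.205 61 x 0.5813 0.6061 mid 0.5937 ymax -0.0865
0.22 104 x 0.5809 0.6085 mid 0.5947 ymax -0.0856
0.13 128 x 0.5602 0.6286 mid 0.5944 ymax -0.0693
0.145 66 x 0.5805 0.6085 mid 0.59455 ymax -0.0874
0.16 59 x 0.5804 0.6046 mid 0.59245 ymax -0.0868
0.175 63 x 0.58 0.604 mid 0.592 ymax -0.0867
0.19 65 x 0.5798 0.6028 mid 0.59135 ymax -0.0861
0.205 64 x 0.5787 0.604 mid 0.5913 ymax -0.0852
0.22 101 x 0.5787 0.6044 mid 0.5916 ymax -0.0838
open tubes img diff 17
```

The tube is still rocking slightly, about 1°. There's plenty of time, so I'll let it settle.

>>> {"method": "carry_out", "body": {
  "motion": [
    [[0, 0, 0], 0, 0.085],
    [[0, 0, 0], 0, 0.085],
    [[0, 0, 0], 0, 0.085],
    [[0, 0, 0], 0, 0.085],
    [[0, 0, 0], 0, 0.085]
  ]
}}

```text
clock: 9.58
tcp_pos: [0.3833, -0.1044, 0.3004]
eef_rot: [[1.0, 0.026, -0.01], [0.026, -1.0, 0.002], [-0.01, -0.002, -1.0]]
wrist_force: [-0.2, -0.6, -0.3]
gripper_width: 0.0852
```

>>> {"method": "carry_out", "body": {
  "motion": [
    [[0, 0, 0], 0, 0.085],
    [[0, 0, 0], 0, 0.085],
    [[0, 0, 0], 0, 0.085],
    [[0, 0, 0], 0, 0.085],
    [[0, 0, 0], 0, 0.085]
  ]
}}

```text
clock: 10.0
tcp_pos: [0.3833, -0.1044, 0.3003]
eef_rot: [[1.0, 0.026, -0.01], [0.026, -1.0, 0.002], [-0.01, -0.002, -1.0]]
wrist_force: [0.2, -0.5, -0.3]
gripper_width: 0.0848
```

>>> {"method": "carry_out", "body": {
  "motion": [
    [[0, 0, 0], 0, 0.085],
    [[0, 0, 0], 0, 0.085],
    [[0, 0, 0], 0, 0.085],
    [[0, 0, 0], 0, 0.085],
    [[0, 0, 0], 0, 0.085]
  ]
}}

```text
clock: 10.42
tcp_pos: [0.3833, -0.1044, 0.3004]
eef_rot: [[1.0, 0.026, -0.01], [0.026, -1.0, 0.002], [-0.01, -0.002, -1.0]]
wrist_force: [-1.2, 0.0, -0.2]
gripper_width: 0.0848
```

>>> {"method": "carry_out", "body": {
  "motion": [
    [[0, 0, 0], 0, 0.085],
    [[0, 0, 0], 0, 0.085],
    [[0, 0, 0], 0, 0.085],
    [[0, 0, 0], 0, 0.085],
    [[0, 0, 0], 0, 0.085]
  ]
}}

```text
clock: 10.83
tcp_pos: [0.3833, -0.1044, 0.3004]
eef_rot: [[1.0, 0.026, -0.01], [0.026, -1.0, 0.002], [-0.01, -0.002, -1.0]]
wrist_force: [1.1, -0.2, 0.7]
gripper_width: 0.0849
```

```bash
cat > sway.py <<'E'
from h import *
for i in range(10):
    s=eyes.snapshot('side'); w=cloud(s).reshape(-1,3)
    a=w[(abs(w[:,0]-.594)<.035)&(abs(w[:,1]+.0993)<.03)&(w[:,2]>.15)]
    print(a[:,0].mean().round(4),a[:,1].mean().round(4),a[:,2].max().round(4))
print(robot.get_obs()['clock'])
E
python3 sway.py
```

```text
0.5922 -0.093 0.2255
0.5924 -0.093 0.2256
0.5907 -0.093 0.2257
0.5924 -0.093 0.226
0.5923 -0.0931 0.2257
0.5908 -0.0931 0.2257
0.5925 -0.0932 0.2254
0.592 -0.093 0.2255
0.5912 -0.0931 0.2258
0.5925 -0.0929 0.2256
11.3333
```

>>> {"method": "carry_out", "body": {
  "motion": [
    [[0, 0, 0], 0, 0.085],
    [[0, 0, 0], 0, 0.085],
    [[0, 0, 0], 0, 0.085],
    [[0, 0, 0], 0, 0.085],
    [[0, 0, 0], 0, 0.085]
  ]
}}

```text
clock: 11.75
tcp_pos: [0.3833, -0.1044, 0.3003]
eef_rot: [[1.0, 0.026, -0.01], [0.026, -1.0, 0.002], [-0.01, -0.002, -1.0]]
wrist_force: [0.6, -0.2, -0.4]
gripper_width: 0.0848
```

>>> {"method": "carry_out", "body": {
  "motion": [
    [[0, 0, 0], 0, 0.085],
    [[0, 0, 0], 0, 0.085],
    [[0, 0, 0], 0, 0.085],
    [[0, 0, 0], 0, 0.085],
    [[0, 0, 0], 0, 0.085]
  ]
}}

```text
clock: 12.17
tcp_pos: [0.3833, -0.1044, 0.3003]
eef_rot: [[1.0, 0.026, -0.01], [0.026, -1.0, 0.002], [-0.01, -0.002, -1.0]]
wrist_force: [0.6, 0.7, -0.2]
gripper_width: 0.0855
```

>>> {"method": "carry_out", "body": {
  "motion": [
    [[0, 0, 0], 0, 0.085],
    [[0, 0, 0], 0, 0.085],
    [[0, 0, 0], 0, 0.085],
    [[0, 0, 0], 0, 0.085],
    [[0, 0, 0], 0, 0.085]
  ]
}}

```text
clock: 12.58
tcp_pos: [0.3833, -0.1044, 0.3003]
eef_rot: [[1.0, 0.026, -0.01], [0.026, -1.0, 0.002], [-0.01, -0.002, -1.0]]
wrist_force: [-0.4, -0.3, 0.1]
gripper_width: 0.0848
```

>>> {"method": "carry_out", "body": {
  "motion": [
    [[0, 0, 0], 0, 0.085],
    [[0, 0, 0], 0, 0.085],
    [[0, 0, 0], 0, 0.085],
    [[0, 0, 0], 0, 0.085],
    [[0, 0, 0], 0, 0.085]
  ]
}}

```text
clock: 13.0
tcp_pos: [0.3833, -0.1044, 0.3004]
eef_rot: [[1.0, 0.026, -0.01], [0.026, -1.0, 0.002], [-0.01, -0.002, -1.0]]
wrist_force: [0.1, -1.1, -0.5]
gripper_width: 0.0852
```

>>> {"method": "carry_out", "body": {
  "motion": [
    [[0, 0, 0], 0, 0.085],
    [[0, 0, 0], 0, 0.085],
    [[0, 0, 0], 0, 0.085],
    [[0, 0, 0], 0, 0.085],
    [[0, 0, 0], 0, 0.085]
  ]
}}

```text
clock: 13.42
tcp_pos: [0.3833, -0.1044, 0.3004]
eef_rot: [[1.0, 0.026, -0.01], [0.026, -1.0, 0.002], [-0.01, -0.002, -1.0]]
wrist_force: [-0.6, -0.2, 0.4]
gripper_width: 0.085
```

>>> {"method": "carry_out", "body": {
  "motion": [
    [[0, 0, 0], 0, 0.085],
    [[0, 0, 0], 0, 0.085],
    [[0, 0, 0], 0, 0.085],
    [[0, 0, 0], 0, 0.085],
    [[0, 0, 0], 0, 0.085]
  ]
}}

```text
clock: 13.83
tcp_pos: [0.3833, -0.1044, 0.3004]
eef_rot: [[1.0, 0.026, -0.01], [0.026, -1.0, 0.002], [-0.01, -0.002, -1.0]]
wrist_force: [-0.5, -0.9, -1.0]
gripper_width: 0.085
```

```bash
python3 sway.py
```

```text
0.592 -0.093 0.2258
0.592 -0.093 0.2255
0.5919 -0.093 0.2256
0.592 -0.093 0.2255
0.592 -0.0931 0.2256
0.592 -0.093 0.2255
0.592 -0.093 0.2256
0.592 -0.0931 0.2259
0.592 -0.0929 0.2253
0.5921 -0.093 0.2254
14.3333
```

The tube is now at rest, steady to 0.1 mm, so I'll hand in.

```bash
python3 -c "
from h import *
print(robot.sign_off())"
```

```text
the job is handed in; nothing more can be done
None
```

I gripped the stoppered tube on its straight glass about 135 mm above the foot, lifted it clear of the rack and lowered it foot-down into the balance's holder. I then released it, backed the arm away and handed the job in at about 14.3 s of the 34 s allowed.

- **In the holder:** the stopper's top reads about 0.222 m after correcting a 3.5 mm camera bias, which puts the foot on the holder's floor. The tube's visible part is within about 3 mm of the holder's axis, and it leans by about 1°.
- **At rest:** after release the tube rocked slightly, about 1–2 mm near the top. I waited until ten successive pictures agreed to about 0.1 mm before handing in.
- **Open tubes:** they look unchanged in the last pictures. The top-view area around them differs from the first picture only by minor brightness noise.
- **Arm:** it stands clear of everything, with the gripper open, and the wrist force stayed below about 4 N in every reading I took.

No check failed; sign-off reported no verdict.

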